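# Photograph a nested set of turned bowls

### The job

Take the shop photo of the freshly turned bowls: first nest all the bowls on the bench in size order, upright, inside one another, the largest standing wholly on the white photo stage. Only then squeeze in both orange tabs of the selector (never force it) and turn it from off to run so that it locks there, half-press the red shutter key to its first click and keep it there for a full second, then press it fully home, and finally turn the selector back to off, locked with its tabs out again. Leave the jar, the tin and the bench tool where they are.

Things in the scene. Friction and masses are not known exactly. Their poses are not given: they have to be found in the camera images.
- bowl1: Turned wooden bowl 1 of 4: 148 mm across the rim, 136 mm across the foot, dark brown wood, 0.22 kg, always present. Open top, 56 mm tall, wall 8 mm, floor 12 mm thick; nested, its rim stands 12 mm above the next one's, with 5 to 6 mm play all round. Pinch the rim from above. Wall of 12 equal flat facets, one centred on its +x side. Origin: centre of its underside.
- bowl2: Turned wooden bowl 2 of 4: 120 mm across the rim, 108 mm across the foot, pale wood, 0.16 kg. Open top, 56 mm tall, wall 8 mm, floor 12 mm thick; nested, its rim stands 12 mm above the next one's, with 5 to 6 mm play all round. Pinch the rim from above. Wall of 12 equal flat facets, one centred on its +x side. Origin: centre of its underside. May be absent.
- bowl3: Turned wooden bowl 3 of 4: 94 mm across the rim, 82 mm across the foot, dark red wood, 0.12 kg. Open top, 56 mm tall, wall 8 mm, floor 12 mm thick; nested, its rim stands 12 mm above the next one's, with 5 to 6 mm play all round. Pinch the rim from above. Wall of 12 equal flat facets, one centred on its +x side. Origin: centre of its underside. May be absent.
- bowl4: Turned wooden bowl 4 of 4: 68 mm across the rim, 56 mm across the foot, yellow wood, 0.08 kg. Open top, 56 mm tall, wall 8 mm, floor 12 mm thick; nested, its rim stands 12 mm above the next one's, with 5 to 6 mm play all round. Pinch the rim from above. Wall of 10 equal flat facets, one centred on its +x side. Origin: centre of its underside. May be absent.
- stage_top (a point): Centre of the top face of the white round photo stage, a fixed disc 230 mm across and 12 mm thick on the bench.
- console_top (a point): Centre of the flat top of the console, a fixed black box 150 (its x) x 250 (its y) x 50 mm. The selector's axis is 60 mm from here to its +y side, inside a notched steel ring 9 mm high and 76 mm across; the shutter key 60 mm to its -y side.
- selector_grip (a point): On the selector's vertical axis, 34 mm above the console top; turns with it. Grey bar, 50 mm along x, 26 mm along y, top 44 mm above the console; white pointer to +x. An orange release tab on its +y and on its -y side, 20 mm wide, flat upright outer face 29 mm from the axis (58 mm over both), from 13 to 41 mm above the console. z up.
- selector (a joint): Selector angle, rad, growing clockwise from above: 0 = off (pointer at white mark), 1.22 = run (green mark); these are its end stops. At both it locks by its tabs' teeth; it turns only while both tabs are squeezed in 6 mm or more. Let go there, the tabs spring out by themselves. Light friction; stays where left.
- tab_a (a joint): How far the orange tab on the selector's +y side is pressed in towards the axis, m: 0 = out, 0.007 = fully in. Spring, 2 N at the start to 6 N fully in.
- tab_b (a joint): The same for the orange tab on the -y side.
- shutter_top (a point): Centre of the top of the red shutter key, a round cap 30 mm across, 22 mm above the console top at rest, on the console 120 mm from the selector's axis; moves with the key. z up; press straight down.
- shutter (a joint): Shutter key travel in m, 0 = up, 0.008 = fully down, springs back. Two stages: 1 N rising to 3 N over the first 4 mm, then a clear step (first click: about 7 N more is needed to go on), fully down at about 14 N.
- wax: Bystander: amber wax jar with a steel lid, 56 mm across, 60 mm tall. Origin: centre of its underside.
- gouge: Bystander: wood-handled bench tool 240 mm long lying on the bench. Its origin lies on its underside, its long axis is x.
- tin: Bystander: green tin, 66 mm across, 80 mm tall. Origin: centre of its underside.

How it is judged:
On the way, in this order (a step that is already met when the one before it is completed fails the run):
1. All bowls present are nested in size order on the photo stage (horizontal distance between bowl1 and stage_top below 0.05 m and z of bowl1 in the frame of stage_top between -0.004 and 0.004 m and angle between each of bowl1, bowl2, bowl3, bowl4's own z axis and vertical below 0.08 rad and horizontal distance between each of bowl2, bowl3, bowl4 and bowl1 below 0.04 m and z of bowl2 in the frame of bowl1 between 0.008 and 0.017 m and z of bowl3 in the frame of bowl1 between 0.008 and 0.029 m and z of bowl4 in the frame of bowl1 between 0.008 and 0.041 m and horizontal distance between each of bowl3, bowl4 and bowl2 below 0.04 m and z of bowl3 in the frame of bowl2 between 0.008 and 0.017 m and z of bowl4 in the frame of bowl2 between 0.008 and 0.029 m and horizontal distance between bowl4 and bowl3 below 0.04 m and z of bowl4 in the frame of bowl3 between 0.008 and 0.017 m), for 0.2 s.
2. The selector is at run and locked there, tabs out (value of joint selector above 1.16 rad and value of joint each of tab_a, tab_b below 0.002 m), for 0.2 s.
3. The shutter key is held half-pressed at its first click (value of joint shutter between 0.003 and 0.006 m and value of joint selector above 1.16 rad), for 0.7 s.
4. The shutter key is pressed fully home (value of joint shutter above 0.007 m and value of joint selector above 1.16 rad), for 0.15 s.
5. The selector is back at off and locked, tabs out (value of joint selector below 0.06 rad and value of joint each of tab_a, tab_b below 0.002 m), for 0.2 s.
At the end, for the whole second after the job is handed in: Every bowl present stands upright (within 0.08 rad), each inside the larger ones and seated on the floor of the next larger (height within 5 mm), the largest flat on the stage within 50 mm of its centre; selector at off (within 0.06 rad) with both tabs out (within 2 mm), shutter key up (all of step 1 and all of step 5 and value of joint shutter below 0.002 m); the robot touches nothing.
It fails at once if The selector is forced round with a tab out (value of joint selector between 0.25 and 0.97 rad and value of joint any of tab_a, tab_b below 0.003 m).
It fails at once if The shutter key is pressed fully while the selector is not at run (value of joint shutter above 0.007 m and value of joint selector below 1.1 rad).
It fails at once if The wax jar is moved more than 40 mm (distance of wax from where it was at the start of the episode above 0.04 m).
It fails at once if The bench tool is moved more than 40 mm (distance of gouge from where it was at the start of the episode above 0.04 m).
It fails at once if The tin is moved more than 40 mm (distance of tin from where it was at the start of the episode above 0.04 m).
Of bowl2, bowl3, bowl4 only 2 to 3 are there at a start; the rules pass over those that are not, and their reading is None.
At some moment in a run one of bowl1, bowl2, bowl3, bowl4 may be knocked a few centimetres aside while the robot is not near it.
It also fails if it takes over 208 s, if anything falls off the work surface, if the arm or the gripper's body presses on something with over 40 N, if the wrist force passes 120 N, or if a joint passes its speed limit or range.

### The arm

A 6-joint arm with a two-finger parallel gripper is mounted at the origin on the work surface. World frame = base frame: x ahead of the robot, y to its left, z up, the work surface at z = 0. Lengths are in m, angles in rad, forces in N, time in s.
With the tool pointing down it reaches from about 0.3 to 0.775 m from the base axis. Payload 14.6 kg.
Tool frame: the origin (TCP) lies on the centre line of the jaws, within the pads' length; the fingertips stand robot.finger_overhang ahead of it and the grasp point (between the pads) is the TCP (robot.finger_overhang is the distance from the TCP to the fingertips, in m); z points along the fingers, y is the line along which they close (so a half turn about z gives the same grasp; the last joint's range is limited). The gripper opens to 85 mm and grips with 20 to 120 N. Pads are 22 mm wide; open, the fingers measure 114 mm over their backs; the gripper's body (76 mm by 85 mm) begins 54 mm behind the grasp point. The pads swing forward as they close: fully open they stand 13 mm farther back than shut.
Start: joints at [-0.067, 0.3, 1.521, -0, 1.321, -0.067], TCP at [0.55, -0, 0.25] pointing down, gripper open.
Joint ranges: [-3.03, 3.03], [-0.79, 2.21], [0.23, 2.52], [-1.04, 4.18], [0, 3.07], [-2.55, 2.55]. Speed limits (rad/s): [2.22, 2.22, 2.57, 3.14, 3.14, 3.14].

### API

Orientations are given as a 3x3 rotation matrix whose columns are the frame's x, y, z axes.
In Python, from workcell import robot gives the robot as it stands.
- The arm moves only by the tool jog_arm, never from a script. Its argument "moves" is a list of rows, each a list of 3 entries, a list of its own where there are three numbers: the shift along the world's x, y, z in mm, then the turn, a rotation vector about the world's x, y, z in rad, then the opening, from 0 (shut) to 1 (fully open). In form: [[[x, y, z], [rx, ry, rz], fingers], ...]. A call has 1 to 12 rows; each row shifts and turns the commanded pose from where the row before left it; what a row does not reach is not made up. A row lasts 1/12 s, in which the tool goes at most 41.7 mm and 7.16 degrees, less where a joint would pass 70% of its speed; a pose out of reach is approached as far as the arm can. A call is refused whole if a number of a shift passes 41.7 or a number of a turn 0.125, either way. A call with a gripper value outside its range is refused whole. The fingers move at their own pace and stop on an object; the grip force is fixed at half the most. Time passes only in rows, so rows that do not move let the fingers close. It gives the time, the measured TCP pose, the force, the opening and the grip force at its end, in the units of the state.
- robot.read_state(): the state, without advancing time (a new reading comes with each control period).
- robot.get_image(name): name is "scene" or "side" or "wrist"; returns the picture (384x512x3 uint8, red, green, blue); there is no depth.
- robot.camera_model(name): a dict with "intrinsics" (3x3 intrinsics, pixels), "k1" (the pictures are not rectified: a ray, as slopes to the right and down, at radius r is drawn at 1 + k1 r^2 times it, then the intrinsics apply), "origin" and "orientation" of the camera in the world; the wrist camera has in their place "tool_from_camera" (4x4, takes a point from camera to tool coordinates, whose origin is the TCP and whose axes are the flange's). Camera axes: x right, y down, z forward; pixel columns grow to the right and rows downward; lengths in m; the calibration is good to about 2 mm. A picture is of the moment at which its call begins: read the wrist's pose just before it. camera_model takes no time and is no camera call.
- robot.job_done(): hands the job in; it is judged then, once.
The state is a dict: "time_s": time; "joint_pos": joint angles; "qvel": joint speeds; "joint_efforts": joint torques, N m; "tool_pos": TCP position; "orientation": TCP orientation; "wrist_force": force on the tool from outside, world axes, zero at the start; "moment": the same for the moment, N m; "opening": finger opening in m; "finger_force": force on a finger pad.
Only numpy, scipy, OpenCV 4.12 (cv2) and the standard library are available. Lean on these libraries where they do the work, as an engineer would, in place of code of your own. Each camera call takes 0.05 s, during which the arm holds its last target. There are 200 camera calls.

## Working session

There is one attempt and no reset: what is moved stays moved. The work goes in short steps, Python scripts to look and compute and a tool call to move; the robot and the scene stay as the last step left them, time stands still between calls to the robot, and variables do not carry over. Pictures are saved under pics/ and viewed, at most 14 in all, crops included, and the job is handed in when it is done.

Besides the shell and the picture viewer there is one more tool, called after "Request:" as a command line: name --argument value ..., lists and objects as JSON in quotes. jog_arm: Moves the arm, as the interface text tells. Its arguments: {"type":"object","properties":{"moves":{"type":"array","items":{"type":"array"}}},"required":["moves"]}

```bash
mkdir -p pics; ls; cat > h.py <<'E'
from workcell import robot
import numpy as np, cv2
def snap(n,f):
    s=robot.read_state(); im=robot.get_image(n); cv2.imwrite('pics/'+f,im[:,:,::-1]); return s,im
def cam(n,s=None):
    c=robot.camera_model(n); K=np.array(c['intrinsics']); k=c['k1']
    if n=='wrist':
        T=np.array(c['tool_from_camera']); R=np.array(s['orientation']); 
        return K,k,np.array(s['tool_pos'])+R@T[:3,3],R@T[:3,:3]
    return K,k,np.array(c['origin']),np.array(c['orientation'])
def pt(n,u,v,z,s=None):
    K,k,o,R=cam(n,s); d=np.array([(u-K[0,2])/K[0,0],(v-K[1,2])/K[1,1]]); x=d.copy()
    for _ in range(20): x=d/(1+k*(x@x))
    r=R@np.array([x[0],x[1],1]); return o+r*(z-o[2])/r[2]
def px(n,p,s=None):
    K,k,o,R=cam(n,s); q=R.T@(np.array(p)-o); x=q[:2]/q[2]; x=x*(1+k*(x@x)); return K[0,0]*x[0]+K[0,2],K[1,1]*x[1]+K[1,2]
E
python3 - <<'E'
from h import *
s,_=snap('scene','s0.png'); snap('side','d0.png'); snap('wrist','w0.png')
print(s, robot.finger_overhang)
for n in('scene','side','wrist'): print(robot.camera_model(n))
a=cv2.imread('pics/s0.png');b=cv2.imread('pics/d0.png')
cv2.imwrite('pics/s0b.png',cv2.resize(a,(800,600),interpolation=cv2.INTER_CUBIC))
E
```

```text
pics
{'time_s': 0.0, 'joint_pos': array([-6.66014496e-02,  3.00498566e-01,  1.52159570e+00, -5.78646708e-06,
        1.32071191e+00, -6.66096672e-02]), 'qvel': array([ 8.37472345e-05, -1.48480713e-04,  6.29258792e-04,  4.73246551e-04,
       -3.15014215e-04,  1.15372525e-03]), 'joint_efforts': array([ 2.33377898e-03, -5.43485534e+01, -3.61782753e+01,  2.82532977e-05,
        4.14875918e-03, -3.55991256e-05]), 'tool_pos': array([5.49781218e-01, 9.59331882e-06, 2.49700053e-01]), 'orientation': array([[-9.60750862e-06,  9.99999266e-01, -1.21120682e-03],
       [ 9.99999997e-01,  9.69856055e-06,  7.51687000e-05],
       [ 7.51803918e-05, -1.21120609e-03, -9.99999264e-01]]), 'wrist_force': array([0.18796501, 0.50353632, 0.40270101]), 'moment': array([ 0.01773403, -0.01283777,  0.0271507 ]), 'finger_force': 0.0, 'opening': 0.08535554330523537} 0.019
{'intrinsics': array([[349.06451324,   0.        , 253.89531159],
       [  0.        , 349.06451324, 188.7777391 ],
       [  0.        ,   0.        ,   1.        ]]), 'k1': -0.0680810968155629, 'origin': array([ 1.23293668, -0.2357813 ,  0.8
[... 445 characters left out ...]
([[-0.99665533, -0.054709  ,  0.06070486],
       [-0.08068581,  0.54098101, -0.83715551],
       [ 0.01295976, -0.83925352, -0.54358585]])}
{'intrinsics': array([[336.34320178,   0.        , 254.2288631 ],
       [  0.        , 336.34320178, 195.82791291],
       [  0.        ,   0.        ,   1.        ]]), 'k1': -0.04272078002200268, 'tool_from_camera': array([[ 4.44436593e-04, -9.64389373e-01, -2.64486179e-01,
         6.55689744e-02],
       [ 9.99999900e-01,  4.39533621e-04,  7.77167117e-05,
        -7.87486595e-04],
       [ 4.13013969e-05, -2.64486187e-01,  9.64389473e-01,
        -1.24023190e-01],
       [ 0.00000000e+00,  0.00000000e+00,  0.00000000e+00,
         1.00000000e+00]])}
```

View pics/s0b.png

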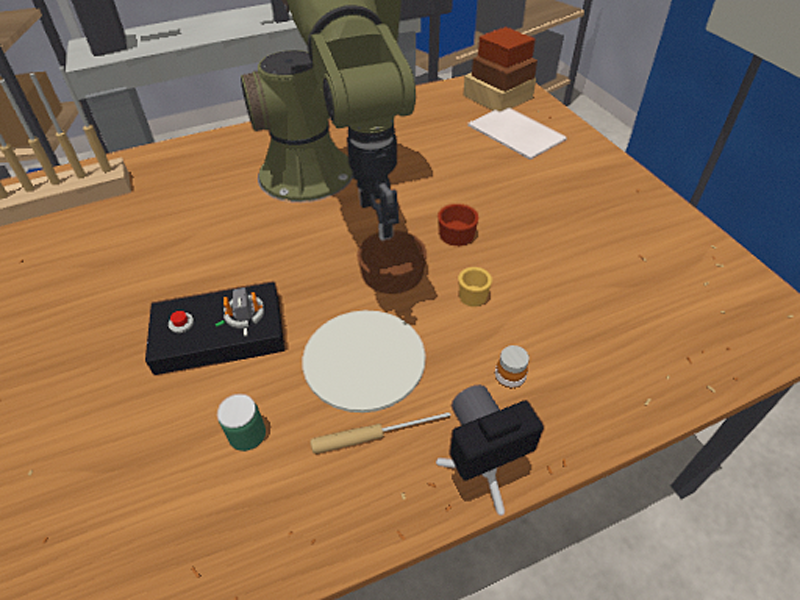

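View pics/d0.png

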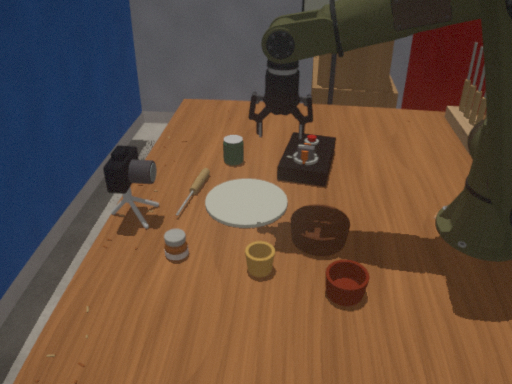

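The views show bowl1 (side 320,226), bowl3 (347,276) and bowl4 (260,254), and no bowl2. The stage is at (246,202), and the console has its key at (312,139) and selector at (306,156). I'll work out rough positions.

```bash
python3 - <<'E'
from h import *
f=.64
for n,z,a,b in [('b1',.056,(393,254),(320,226)),('b3',.056,(458,218),(347,276)),('b4',.056,(474,279),(260,254)),('stage',.012,(364,359),(246,202)),('key',.072,(179,317),(312,139)),('tin',.08,(239,412),(233,141)),('wax',.06,(514,357),(175,237))]:
    print(n,pt('scene',a[0]*f,a[1]*f,z)[:2].round(3),pt('side',*b,z)[:2].round(3))
for a in [(152,303),(278,285),(283,344),(148,363)]: print('corner',pt('scene',a[0]*f,a[1]*f,.05)[:2].round(3))
E
```

```text
b1 [0.448 0.072] [0.443 0.09 ]
b3 [0.397 0.251] [0.39  0.259]
b4 [0.581 0.192] [0.578 0.205]
stage [ 0.648 -0.07 ] [ 0.639 -0.059]
key [ 0.463 -0.369] [ 0.458 -0.352]
tin [ 0.715 -0.304] [ 0.707 -0.294]
wax [0.783 0.164] [0.778 0.17 ]
corner [ 0.381 -0.418]
corner [ 0.434 -0.173]
corner [ 0.585 -0.202]
corner [ 0.53 -0.44]
```

View pics/w0.png

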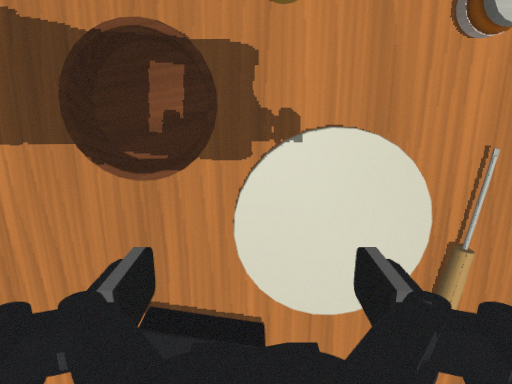

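Request:
jog_arm --moves '[[[-12, 32, 0], [0, 0, 0], 1], [[-12, 32, 0], [0, 0, 0], 1], [[-12, 32, 0], [0, 0, 0], 1], [[-12, 32, 0], [0, 0, 0], 1], [[-12, 32, 0], [0, 0, 0], 1], [[-10, 30, 0], [0, 0, 0], 1], [[0, 0, 0], [0, 0, 0], 0.35], [[0, 0, 0], [0, 0, 0], 0.35]]'

```text
time_s: 0.82
tool_pos: [0.4795, 0.1911, 0.2502]
orientation: [[-0.003, 1.0, -0.0], [1.0, 0.003, -0.0], [-0.0, -0.0, -1.0]]
wrist_force: [0.2, -0.5, -0.3]
opening: 0.0639
finger_force: 0.0
```

```bash
python3 - <<'E'
from h import *
s,im=snap('wrist','w1.png'); print(s['tool_pos'],s['opening'],s['time_s'])
np.save('s1.npy',s,allow_pickle=True)
cv2.imwrite('pics/w1b.png',cv2.resize(cv2.imread('pics/w1.png'),(800,600),interpolation=cv2.INTER_CUBIC))
E
```

```text
[0.47948241 0.19107882 0.25015758] 0.06393633714577471 0.8167
```

View pics/w1b.png

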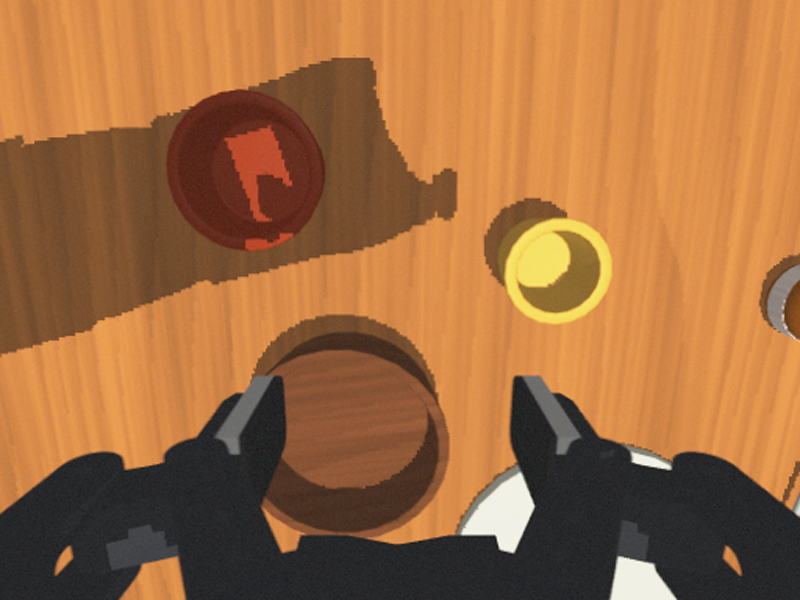

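The wrist view shows the red rim centred at about (246,170), the yellow at (558,271) and bowl1 at (349,427), in enlarged pixels. I'll fit the faceted rims.

```bash
cat > fit.py <<'E'
from h import *
from scipy.optimize import minimize
from scipy.ndimage import map_coordinates
def poly(x,y,R,yaw,n,z,m=24):
    # R = apothem, facet centred on yaw
    a=np.linspace(0,2*np.pi,n*m,endpoint=False)+1e-3; h=np.pi/n
    r=R/np.cos((a+h)%(2*h)-h); return np.c_[x+r*np.cos(a+yaw),y+r*np.sin(a+yaw),np.full(len(a),z)]
def score(g,c,p,n,z,full,s):
    K,k,o,R=c; P=poly(p[0],p[1],p[2],p[3],n,z); q=(P-o)@R; x=q[:,:2]/q[:,2:]; x=x*(1+k*(x**2).sum(1))[:,None]
    u=x*[K[0,0],K[1,1]]+[K[0,2],K[1,2]]
    v=map_coordinates(g,[u[:,1],u[:,0]],order=1,mode='nearest'); return np.clip(v,0,np.percentile(g,99.5)).mean()
def fit(im,s,c0,R,n,z=.056,blur=1.0,name='wrist'):
    f=cv2.GaussianBlur(im.astype(float),(0,0),blur); g=np.sqrt(sum(cv2.Sobel(f[:,:,i],cv2.CV_64F,1,0)**2+cv2.Sobel(f[:,:,i],cv2.CV_64F,0,1)**2 for i in range(3)))
    c=cam(name,s); out=[]
    for yaw in np.linspace(0,2*np.pi/n,8,endpoint=False):
        r=minimize(lambda p:-score(g,c,[p[0]/100,p[1]/100,p[2]/100,p[3]/5],n,z,0,s),[c0[0]*100,c0[1]*100,R*100,yaw*5],method='Nelder-Mead',options=dict(initial_simplex=np.array([[c0[0]*100,c0[1]*100,R*100,yaw*5]]+[[c0[0]*100+(i==0)*.6,c0[1]*100+(i==1)*.6,R*100+(i==2)*.1,yaw*5+(i==3)*.4] for i in range(4)])))
        p=r.x; out.append((round(-r.fun,1),p[0]/100,p[1]/100,p[2]/100,np.degrees(p[3]/5)%(360/n)))
    return sorted(out)[::-1][:3]
E
python3 - <<'E'
from fit import *
s=np.load('s1.npy',allow_pickle=True).item(); im=cv2.imread('pics/w1.png'); e=1/1.5625
s0=dict(tool_pos=[.54978,0,.2497],orientation=[[0,1,-.0012],[1,0,0],[0,-.0012,-1]]); im0=cv2.imread('pics/w0.png')
for u,v,R,n in [(246,170,.047,12),(558,271,.034,10),(349,427,.074,12)]:
    c=pt('wrist',u*e,v*e,.056,s); print(c[:2])
    for o in fit(im,s,c,R,n): print(np.round(o,4))
c=pt('wrist',138,97,.056,s0); print(c)
for o in fit(im0,s0,c,.074,12): print(np.round(o,4))
print('stage',pt('wrist',333,220,.012,s0))
E
```

```text
[0.38927517 0.25224255]
[1.3110e+02 3.8800e-01 2.5110e-01 4.6000e-02 3.8851e+00]
[1.3110e+02 3.8800e-01 2.5110e-01 4.6000e-02 3.8758e+00]
[1.3100e+02 3.8800e-01 2.5120e-01 4.6000e-02 2.2924e+00]
[0.57818184 0.192128  ]
[2.38200e+02 5.78000e-01 1.91800e-01 3.26000e-02 1.81717e+01]
[2.37900e+02 5.78000e-01 1.91800e-01 3.26000e-02 1.97492e+01]
[2.3790e+02 5.7800e-01 1.9180e-01 3.2600e-02 5.4045e+00]
[0.44657248 0.08491801]
[9.3400e+01 4.3650e-01 8.6900e-02 7.5900e-02 7.4966e+00]
[9.340e+01 4.365e-01 8.690e-02 7.590e-02 7.500e+00]
[9.3000e+01 4.3640e-01 8.6800e-02 7.6100e-02 8.2906e+00]
[0.44245985 0.07205754 0.056     ]
[1.3260e+02 4.4110e-01 6.7200e-02 7.2600e-02 6.4607e+00]
[1.3260e+02 4.4100e-01 6.7200e-02 7.2600e-02 6.6994e+00]
[1.3250e+02 4.4110e-01 6.7200e-02 7.2600e-02 7.9211e+00]
stage [ 0.63856622 -0.06214311  0.012     ]
```

Request:
jog_arm --moves '[[[-10, -28, 0], [0, 0, 0], 1], [[-10, -28, 0], [0, 0, 0], 1], [[-10, -28, 0], [0, 0, 0], 1], [[-10, -26, 0], [0, 0, 0], 1], [[0, 0, 0], [0, 0, 0], 1]]'

```text
time_s: 1.28
tool_pos: [0.439, 0.076, 0.2503]
orientation: [[0.004, 1.0, -0.0], [1.0, -0.004, -0.001], [-0.001, -0.0, -1.0]]
wrist_force: [0.2, 0.5, -0.5]
opening: 0.0858
finger_force: 0.0
```

```bash
python3 - <<'E'
from fit import *
s,im=snap('wrist','w2.png'); print(s['tool_pos'])
for o in fit(im,s,[.443,.078],.074,12): print(np.round(o,4))
cv2.imwrite('pics/w2b.png',cv2.resize(im[:,:,::-1],(800,600),interpolation=cv2.INTER_CUBIC))
E
```

```text
[0.4390278  0.07596796 0.25033778]
[1.1900e+02 4.3680e-01 6.6400e-02 6.8800e-02 9.0874e+00]
[1.149e+02 4.394e-01 7.350e-02 7.070e-02 7.929e-01]
[7.92000e+01 4.44100e-01 7.68000e-02 7.46000e-02 2.56516e+01]
```

View pics/w2b.png

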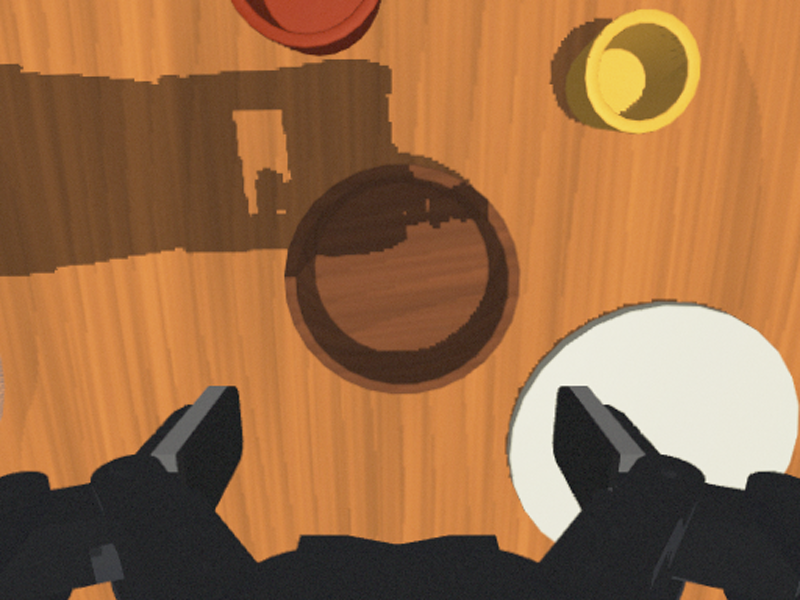

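Bowl1's rim outer edge spans columns 286–520 and rows 163–393 in the enlarged picture, so its centre is at (403,278).

```bash
python3 - <<'E'
from fit import *
s=robot.read_state(); e=1/1.5625
for p in [(403,278),(286,278),(520,278),(403,163),(403,393)]: print(pt('wrist',p[0]*e,p[1]*e,.056,s).round(4))
im=cv2.imread('pics/w2.png')
for o in fit(im,s,pt('wrist',403*e,278*e,.056,s),.073,12): print(np.round(o,4))
# side camera check of rim edges
print(px('side',[.442,.079,.056]))
E
```

```text
[0.4426 0.0736 0.056 ]
[0.37   0.0739 0.056 ]
[0.5153 0.0733 0.056 ]
[0.4427 0.1426 0.056 ]
[ 0.4426 -0.0039  0.056 ]
[1.71100e+02 4.41700e-01 6.92000e-02 7.26000e-02 1.75118e+01]
[1.70000e+02 4.41700e-01 6.91000e-02 7.25000e-02 1.47821e+01]
[1.68000e+02 4.41700e-01 6.90000e-02 7.25000e-02 1.21123e+01]
(np.float64(320.2017829943692), np.float64(223.33376032484838))
```

```bash
python3 - <<'E'
from fit import *
s2=robot.read_state(); s1=np.load('s1.npy',allow_pickle=True).item()
def scan(im,s,x,y,R,n,z=.056):
    f=cv2.GaussianBlur(im.astype(float),(0,0),.7); g=np.sqrt(sum(cv2.Sobel(f[:,:,i],cv2.CV_64F,1,0)**2+cv2.Sobel(f[:,:,i],cv2.CV_64F,0,1)**2 for i in range(3)))
    c=cam('wrist',s); P=360/n
    for yaw in np.arange(0,P,3):
        b=max((score(g,c,[x+dx,y+dy,R+dr,np.radians(yaw)],n,z,0,s),dx,dy,dr) for dx in np.arange(-.002,.0021,.001) for dy in np.arange(-.002,.0021,.001) for dr in np.arange(-.002,.0021,.0005))
        print(int(yaw),np.round(b,4),end=' | ')
    print()
scan(cv2.imread('pics/w2.png'),s2,.4417,.0692,.0726,12)
scan(cv2.imread('pics/w1.png'),s1,.388,.2511,.046,12)
scan(cv2.imread('pics/w1.png'),s1,.578,.1918,.0326,10)
E
```

```text
0 [184.8152   0.       0.       0.    ] | 3 [182.4601   0.       0.       0.    ] | 6 [183.2363   0.       0.       0.    ] | 9 [184.875   0.      0.      0.   ] | 12 [188.5835   0.       0.       0.    ] | 15 [192.151   0.      0.      0.   ] | 18 [193.3527   0.       0.       0.    ] | 21 [192.6591   0.       0.       0.    ] | 24 [191.3567   0.       0.       0.    ] | 27 [188.6101   0.       0.       0.    ] | 
0 [150.2602   0.       0.       0.    ] | 3 [151.1206   0.       0.       0.    ] | 6 [150.2362   0.       0.       0.    ] | 9 [148.0946   0.       0.       0.    ] | 12 [145.2627   0.       0.       0.    ] | 15 [143.3495   0.       0.       0.    ] | 18 [143.7728   0.       0.       0.    ] | 21 [144.8382   0.       0.       0.    ] | 24 [147.883   0.      0.      0.   ] | 27 [150.7232   0.       0.       0.    ] | 
0 [269.289   0.      0.      0.   ] | 3 [269.1604   0.       0.       0.    ] | 6 [271.0584   0.       0.       0.    ] | 9 [271.5478   0.       0.       0.    ] | 12 [271.0031   0.       0.       0.    ] | 15 [269.5574   0.       0.       0.    ] | 18 [270.699   0.      0.      0.   ] | 21 [269.9936   0.       0.       0.    ] | 24 [269.8506   0.       0.       0.    ] | 27 [269.9537   0.       0.       0.    ] | 30 [269.7064   0.       0.       0.    ] | 33 [269.3106   0.       0.       0.    ] |
```

Request:
jog_arm --moves '[[[-16, 1, -20], [0, 0, -0.1], 0.4], [[-16, 2, -30], [0, 0, -0.09], 0.4], [[-16, 1, -30], [-0.02, -0.105, 0], 0.4], [[-14, 2, -30], [0, 0, 0], 0.4], [[0, 0, -10], [0, 0, 0], 0.4], [[0, 0, 0], [0, 0, 0], 0.4], [[0, 0, 0], [0, 0, 0], 0.4]]'

```text
time_s: 1.92
tool_pos: [0.3787, 0.0859, 0.1307]
orientation: [[0.189, 0.976, 0.104], [0.982, -0.188, -0.02], [0.0, 0.106, -0.994]]
wrist_force: [0.3, -0.2, -0.6]
opening: 0.0339
finger_force: 0.0
```

```bash
python3 - <<'E'
from h import *
s,im=snap('wrist','w3.png'); print(s['tool_pos'],s['opening'])
t=[.3764,.0818,.055]; print((np.array(t)-s['tool_pos'])*1e3, s['orientation'])
a=cv2.resize(im[:,:,::-1],(400,300)); b=cv2.resize(robot.get_image('side')[150:300,230:430][:,:,::-1],(400,300)); cv2.imwrite('pics/c3.png',np.hstack([a,b]))
E
```

```text
[0.37868165 0.08594573 0.13071779] 0.033931321029093804
[ -2.28164682  -4.14573312 -75.71779009] [[ 1.89268272e-01  9.76387181e-01  1.04142184e-01]
 [ 9.81925407e-01 -1.88214325e-01 -1.99464889e-02]
 [ 1.25554692e-04  1.06035093e-01 -9.94362380e-01]]
```

View pics/c3.png

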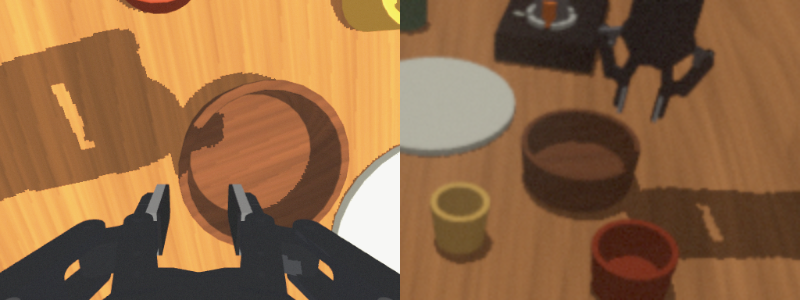

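The fingers straddle bowl1's left rim in the wrist view, at about (185,165). Going down and closing.

Request:
jog_arm --moves '[[[-2, -4, -25], [0, 0, 0], 0.4], [[0, 0, -25], [0, 0, 0], 0.4], [[0, 0, -15], [0, 0, 0], 0.4], [[0, 0, -10], [0, 0, 0], 0.4], [[0, 0, 0], [0, 0, 0], 0.1], [[0, 0, 0], [0, 0, 0], 0.0], [[0, 0, 0], [0, 0, 0], 0.0], [[0, 0, 0], [0, 0, 0], 0.0], [[0, 0, 0], [0, 0, 0], 0.0], [[0, 0, 0], [0, 0, 0], 0.0]]'

```text
time_s: 2.85
tool_pos: [0.3764, 0.082, 0.0559]
orientation: [[0.189, 0.976, 0.105], [0.982, -0.188, -0.02], [0.001, 0.107, -0.994]]
wrist_force: [0.4, -0.6, -0.3]
opening: 0.008
finger_force: 61.9
```

Request:
jog_arm --moves '[[[0, 0, 12], [0, 0, 0], 0], [[0, 0, 25], [0, 0, 0], 0], [[10, -7, 13], [0, 0, 0], 0], [[25, -16, 0], [0, 0, 0], 0], [[30, -20, 0], [0, 0, 0], 0], [[30, -20, 0], [0, 0, 0], 0], [[30, -20, 0], [0, 0, 0], 0], [[30, -20, 0], [0, 0, 0], 0], [[25, -16, 0], [0, 0, 0], 0], [[14, -9, 0], [0, 0, 0], 0], [[5, -3, 0], [0, 0, 0], 0], [[0, 0, 0], [0, 0, 0], 0]]'

```text
time_s: 3.85
tool_pos: [0.5753, -0.0495, 0.105]
orientation: [[0.19, 0.976, 0.104], [0.982, -0.189, -0.02], [0.0, 0.106, -0.994]]
wrist_force: [-1.1, 0.7, -2.0]
opening: 0.0079
finger_force: 61.6
```

```bash
python3 - <<'E'
from h import *
s,im=snap('wrist','w4.png'); print(s['tool_pos'],s['opening'])
a=cv2.resize(im[:,:,::-1],(400,300)); b=cv2.resize(robot.get_image('side')[130:280,180:380][:,:,::-1],(400,300)); cv2.imwrite('pics/c4.png',np.hstack([a,b]))
E
```

```text
[ 0.57528738 -0.04947136  0.10504821] 0.007879434386125645
```

View pics/c4.png

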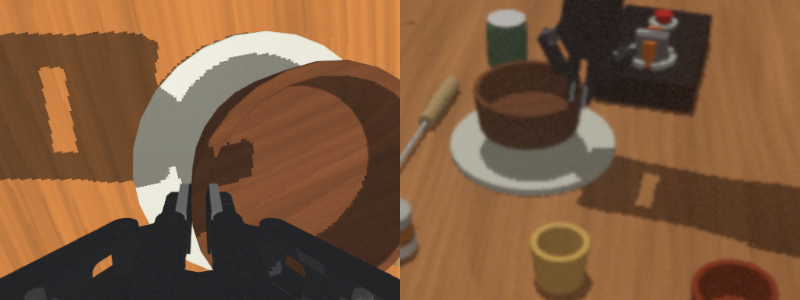

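Bowl1 hangs level and central over the stage in the side view. Lowering and releasing.

Request:
jog_arm --moves '[[[0, 0, -15], [0, 0, 0], 0], [[0, 0, -14], [0, 0, 0], 0], [[0, 0, -6], [0, 0, 0], 0], [[0, 0, -2], [0, 0, 0], 0], [[0, 0, 0], [0, 0, 0], 0], [[0, 0, 0], [0, 0, 0], 0.3], [[0, 0, 0], [0, 0, 0], 0.3], [[0, 0, 0], [0, 0, 0], 0.3], [[0, 0, 15], [0, 0, 0], 0.3], [[0, 0, 35], [0, 0, 0], 0.3], [[0, 0, 40], [0, 0, 0], 0.3], [[0, 0, 40], [0, 0, 0], 0.3]]'

```text
time_s: 4.95
tool_pos: [0.5747, -0.049, 0.2002]
orientation: [[0.189, 0.976, 0.104], [0.982, -0.188, -0.02], [0.0, 0.106, -0.994]]
wrist_force: [-0.1, -0.0, 1.0]
opening: 0.0261
finger_force: 0.0
```

Request:
jog_arm --moves '[[[12, 25, 40], [0, 0, 0.112], 1], [[13, 25, 20], [0.0, 0, 0.113], 1], [[0, 0, 0], [0, 0, 0], 1], [[0, 0, 0], [0, 0, 0], 1]]'

```text
time_s: 5.28
tool_pos: [0.5987, -0.0018, 0.2538]
orientation: [[-0.036, 0.993, 0.109], [0.999, 0.036, 0.004], [-0.0, 0.109, -0.994]]
wrist_force: [-0.8, -0.0, -0.9]
opening: 0.0729
finger_force: 0.0
```

```bash
python3 - <<'E'
from fit import *
s,im=snap('wrist','w5.png'); print(s['tool_pos'],s['opening'])
for o in fit(im,s,[.641,-.062],.0726,12,z=.068): print(np.round(o,4))
b=robot.get_image('side'); 
cv2.imwrite('pics/c5.png',np.hstack([cv2.resize(im[:,:,::-1],(400,300)),cv2.resize(b[:,:,::-1],(400,300))]))
E
```

```text
[ 0.598744   -0.00184137  0.25381844] 0.07291816732745174
[ 3.5940e+02  6.4230e-01 -5.9100e-02  7.2300e-02  5.9338e+00]
[ 3.592e+02  6.422e-01 -5.910e-02  7.230e-02  5.070e+00]
[ 3.5870e+02  6.4230e-01 -5.9100e-02  7.2300e-02  7.2122e+00]
```

View pics/c5.png

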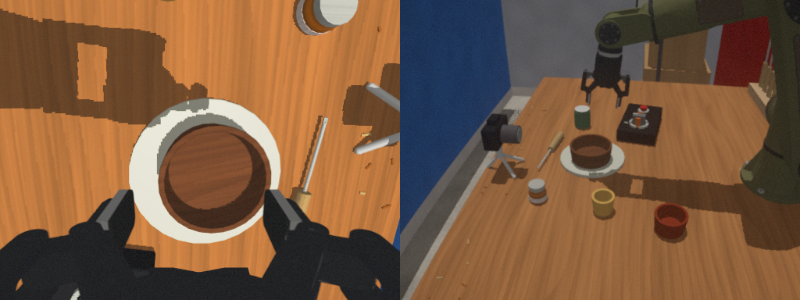

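Bowl1 stands on the stage at (0.642,−0.059), with white visible all round it. Next is bowl3.

Request:
jog_arm --moves '[[[-15, 15, 0], [0, 0, 0], 0.4], [[-25, 25, 0], [0, 0, 0], 0.4], [[-28, 28, 0], [0, 0, 0], 0.4], [[-28, 28, 0], [0, 0, 0], 0.4], [[-28, 28, -20], [0, 0, 0], 0.4], [[-28, 28, -20], [0, 0, 0], 0.4], [[-28, 28, -20], [0, 0, 0], 0.4], [[-28, 28, -20], [0, 0, 0], 0.4], [[-25, 25, -25], [0, 0, 0], 0.4], [[-19, 19, -19], [0, 0, 0], 0.4], [[0, 0, 0], [0, 0, 0], 0.4], [[0, 0, 0], [0, 0, 0], 0.4]]'

```text
time_s: 6.38
tool_pos: [0.3528, 0.2413, 0.1331]
orientation: [[-0.036, 0.994, 0.103], [0.999, 0.036, 0.002], [-0.002, 0.103, -0.995]]
wrist_force: [0.7, -0.0, 0.3]
opening: 0.0342
finger_force: 0.0
```

```bash
python3 - <<'E'
from fit import *
s,im=snap('wrist','w6.png'); print(s['tool_pos'],s['opening'],s['orientation'][:,1])
for o in fit(im,s,[.388,.251],.046,12): print(np.round(o,4))
b=robot.get_image('side')[200:350,230:430]; 
cv2.imwrite('pics/c6.png',np.hstack([cv2.resize(im[:,:,::-1],(400,300)),cv2.resize(b[:,:,::-1],(400,300))]))
E
```

```text
[0.35283705 0.24133061 0.13307736] 0.0342397311602188 [0.99399177 0.03573184 0.10345823]
[1.8580e+02 3.8730e-01 2.5120e-01 4.5900e-02 7.9204e+00]
[1.8580e+02 3.8730e-01 2.5120e-01 4.5900e-02 7.8524e+00]
[1.8570e+02 3.8730e-01 2.5120e-01 4.5900e-02 6.6654e+00]
```

View pics/c6.png

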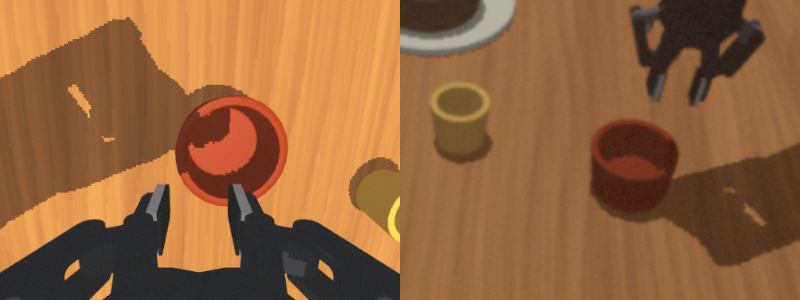

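Request:
jog_arm --moves '[[[-7, 6, -20], [0, 0, 0.07], 0.4], [[0, 0, -20], [0, 0, 0], 0.4], [[0, 0, -18], [0, 0, 0], 0.4], [[0, 0, -10], [0, 0, 0], 0.4], [[0, 0, 0], [0, 0, 0], 0.1], [[0, 0, 0], [0, 0, 0], 0.0], [[0, 0, 0], [0, 0, 0], 0.0], [[0, 0, 0], [0, 0, 0], 0.0], [[0, 0, 0], [0, 0, 0], 0.0], [[0, 0, 0], [0, 0, 0], 0.0]]'

```text
time_s: 7.32
tool_pos: [0.3474, 0.2477, 0.067]
orientation: [[-0.105, 0.989, 0.107], [0.995, 0.104, 0.012], [0.001, 0.107, -0.994]]
wrist_force: [1.4, -0.5, -0.8]
opening: 0.0059
finger_force: 62.5
```

Request:
jog_arm --moves '[[[0, 0, 0], [0, 0, 0], 0.25], [[0, 0, 0], [0, 0, 0], 0.25], [[0, 0, -2], [0, 0, 0], 0.25], [[0, 0, 0], [0, 0, 0], 0.25], [[0, 0, 0], [0, 0, 0], 0.0], [[0, 0, 0], [0, 0, 0], 0.0], [[0, 0, 0], [0, 0, 0], 0.0], [[0, 0, 0], [0, 0, 0], 0.0], [[0, 0, 0], [0, 0, 0], 0.0]]'

```text
time_s: 8.07
tool_pos: [0.3471, 0.2477, 0.0645]
orientation: [[-0.105, 0.989, 0.106], [0.994, 0.104, 0.011], [0.0, 0.106, -0.994]]
wrist_force: [0.1, 0.3, 2.1]
opening: 0.0063
finger_force: 55.2
```

```bash
python3 - <<'E'
from h import *
s,im=snap('wrist','w7.png'); print(s['tool_pos'],s['opening'],s['finger_force'])
b=robot.get_image('side')[200:320,270:430]; 
cv2.imwrite('pics/c7.png',np.hstack([cv2.resize(im[100:300,100:400,::-1],(450,300)),cv2.resize(b[:,:,::-1],(350,300))]))
E
```

```text
[0.34714152 0.24771636 0.06451703] 0.006256689587103972 55.15130180865526
```

View pics/c7.png

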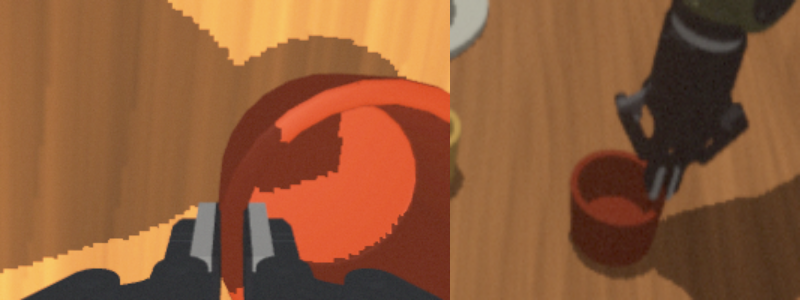

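The pads hold the red rim squarely (wrist crop, about 235,240). Lifting and carrying it to bowl1.

Request:
jog_arm --moves '[[[0, 0, 12], [0, 0, 0], 0], [[0, 0, 28], [0, 0, 0], 0], [[0, 0, 30], [0, 0, 0], 0], [[10, -12, 20], [0, 0, 0], 0], [[22, -27, 0], [0, 0, 0], 0], [[28, -34, 0], [0, 0, 0], 0], [[28, -34, 0], [0, 0, 0], 0], [[28, -34, 0], [0, 0, 0], 0], [[28, -34, 0], [0, 0, 0], 0], [[28, -34, 0], [0, 0, 0], 0], [[28, -34, 0], [0, 0, 0], 0], [[25, -30, 0], [0, 0, 0], 0]]'

```text
time_s: 9.17
tool_pos: [0.5638, -0.0166, 0.154]
orientation: [[-0.104, 0.989, 0.105], [0.995, 0.104, 0.011], [0.0, 0.105, -0.994]]
wrist_force: [0.3, 0.4, -1.1]
opening: 0.0063
finger_force: 64.8
```

Request:
jog_arm --moves '[[[20, -25, 0], [0, 0, 0], 0], [[10, -12, 0], [0, 0, 0], 0], [[0, 0, 0], [0, 0, 0], 0], [[0, 0, 0], [0, 0, 0], 0]]'

```text
time_s: 9.5
tool_pos: [0.5927, -0.0519, 0.1535]
orientation: [[-0.104, 0.989, 0.104], [0.995, 0.103, 0.011], [0.001, 0.105, -0.995]]
wrist_force: [-0.5, 0.5, -1.7]
opening: 0.0058
finger_force: 64.8
```

```bash
python3 - <<'E'
from fit import *
s,im=snap('wrist','w8.png'); print(s['tool_pos'],s['opening'],s['finger_force'])
print((np.array([.6018,-.0625,.0885])-s['tool_pos'])*1e3)
for o in fit(im,s,[.642,-.059],.046,12,z=.146): print(np.round(o,4))
b=robot.get_image('side')[100:280,180:420]; 
cv2.imwrite('pics/c8.png',np.hstack([cv2.resize(im[:,:,::-1],(400,300)),cv2.resize(b[:,:,::-1],(400,300))]))
E
```

```text
[ 0.59270483 -0.0518573   0.15351462] 0.005782545153876835 64.77181904017925
[  9.0951706  -10.64270395 -65.0146234 ]
[ 9.17000e+01  6.42000e-01 -5.64000e-02  4.80000e-02  2.46627e+01]
[ 8.60000e+01  6.42400e-01 -5.90000e-02  4.74000e-02  2.40777e+01]
[ 8.45000e+01  6.42600e-01 -6.01000e-02  4.71000e-02  2.28969e+01]
```

View pics/c8.png

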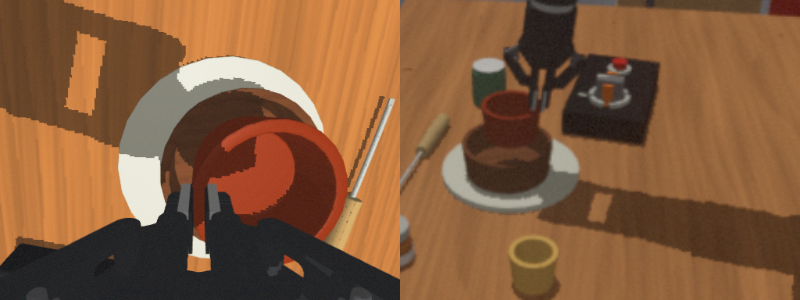

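Request:
jog_arm --moves '[[[9, -10, 0], [0, 0, 0], 0], [[0, 0, -20], [0, 0, 0], 0], [[0, 0, -25], [0, 0, 0], 0], [[0, 0, -12], [0, 0, 0], 0], [[0, 0, -6], [0, 0, 0], 0], [[0, 0, 0], [0, 0, 0], 0], [[0, 0, 0], [0, 0, 0], 0.2], [[0, 0, 0], [0, 0, 0], 0.25], [[0, 0, 0], [0, 0, 0], 0.25], [[0, 0, 20], [0, 0, 0], 0.25], [[0, 0, 40], [0, 0, 0], 0.25], [[0, 0, 40], [0, 0, 0], 0.25]]'

```text
time_s: 10.6
tool_pos: [0.6015, -0.0613, 0.1926]
orientation: [[-0.105, 0.989, 0.104], [0.994, 0.104, 0.012], [0.001, 0.105, -0.994]]
wrist_force: [1.0, -0.6, -0.3]
opening: 0.0213
finger_force: 0.0
```

Request:
jog_arm --moves '[[[-6, 30, 30], [0, 0, 0], 1], [[-6, 30, 20], [0, 0, 0], 1], [[0, 0, 0], [0, 0, 0], 1], [[0, 0, 0], [0, 0, 0], 1]]'

```text
time_s: 10.93
tool_pos: [0.5904, -0.0011, 0.2428]
orientation: [[-0.107, 0.988, 0.109], [0.994, 0.106, 0.011], [-0.0, 0.11, -0.994]]
wrist_force: [0.1, 0.2, -0.8]
opening: 0.0691
finger_force: 0.0
```

```bash
python3 - <<'E'
from fit import *
s,im=snap('wrist','w9.png'); print(s['tool_pos'],s['opening'],s['finger_force'])
for o in fit(im,s,[.642,-.059],.046,12,z=.080): print(np.round(o,4))
for o in fit(im,s,[.642,-.059],.0723,12,z=.068): print(np.round(o,4))
s1=np.load('s1.npy',allow_pickle=True).item()
b=robot.get_image('side')[130:310,180:420]; 
cv2.imwrite('pics/c9.png',np.hstack([cv2.resize(im[:,:,::-1],(400,300)),cv2.resize(b[:,:,::-1],(400,300))]))
E
```

```text
[ 0.59039046 -0.0010585   0.24281611] 0.06911763454775278 0.0
[ 2.05300e+02  6.43300e-01 -5.65000e-02  4.56000e-02  2.63309e+01]
[ 2.05200e+02  6.43300e-01 -5.65000e-02  4.57000e-02  1.05539e+01]
[ 2.05200e+02  6.43300e-01 -5.65000e-02  4.57000e-02  2.37823e+01]
[ 3.36600e+02  6.42400e-01 -5.91000e-02  7.23000e-02  1.28729e+01]
[ 3.3660e+02  6.4240e-01 -5.9100e-02  7.2300e-02  1.2877e+01]
[ 3.357e+02  6.425e-01 -5.920e-02  7.230e-02  6.492e+00]
```

View pics/c9.png

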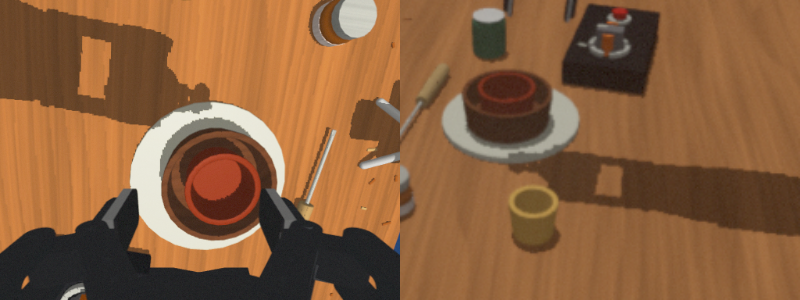

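Bowl3 sits nested at (0.643,−0.057), and the yellow bowl hasn't moved. Going for bowl4.

Request:
jog_arm --moves '[[[-4, 18, 0], [0, 0, 0], 0.35], [[-6, 28, 0], [0, 0, 0], 0.35], [[-7, 32, -10], [0, 0, 0], 0.35], [[-7, 34, -25], [0, 0, 0], 0.35], [[-7, 34, -25], [0, 0, 0], 0.35], [[-6, 28, -25], [0, 0, 0], 0.35], [[-3, 16, -22], [0, 0, 0], 0.35], [[0, 0, 0], [0, 0, 0], 0.35], [[0, 0, 0], [0, 0, 0], 0.35]]'

```text
time_s: 11.78
tool_pos: [0.5501, 0.1856, 0.1334]
orientation: [[-0.105, 0.989, 0.103], [0.994, 0.105, 0.01], [-0.001, 0.103, -0.995]]
wrist_force: [0.1, -1.0, 0.8]
opening: 0.03
finger_force: 0.0
```

```bash
python3 - <<'E'
from fit import *
s,im=snap('wrist','w10.png'); print(s['tool_pos'],s['opening'],s['orientation'][:,1])
for o in fit(im,s,[.578,.1918],.0326,10): print(np.round(o,4))
for o in fit(im,s,[.578,.1918],.0326,10,blur=.6): print(np.round(o,4))
E
```

```text
[0.55013033 0.18561367 0.13342053] 0.0299548105526773 [0.98914587 0.10476836 0.10302449]
[1.59200e+02 5.78000e-01 1.92000e-01 3.28000e-02 2.80471e+01]
[1.59200e+02 5.78000e-01 1.92000e-01 3.27000e-02 2.65979e+01]
[1.5920e+02 5.7800e-01 1.9200e-01 3.2700e-02 2.6599e+01]
[1.84500e+02 5.78000e-01 1.92000e-01 3.28000e-02 2.67277e+01]
[1.84400e+02 5.78100e-01 1.91900e-01 3.28000e-02 2.61187e+01]
[1.84200e+02 5.78000e-01 1.91900e-01 3.28000e-02 2.80127e+01]
```

Request:
jog_arm --moves '[[[0, 6, -10], [0, 0, -0.12], 0.35], [[0, 5, -15], [0, 0, -0.12], 0.35], [[0, 0, -20], [0, 0, -0.02], 0.35], [[0, 0, -15], [0, 0, 0], 0.35], [[0, 0, -9], [0, 0, 0], 0.35], [[0, 0, 0], [0, 0, 0], 0.35], [[0, 0, 0], [0, 0, 0], 0.1], [[0, 0, 0], [0, 0, 0], 0.0], [[0, 0, 0], [0, 0, 0], 0.0], [[0, 0, 0], [0, 0, 0], 0.0], [[0, 0, 0], [0, 0, 0], 0.0], [[0, 0, 0], [0, 0, 0], 0.0]]'

```text
time_s: 12.83
tool_pos: [0.5511, 0.1971, 0.067]
orientation: [[0.154, 0.982, 0.107], [0.988, -0.153, -0.016], [0.001, 0.108, -0.994]]
wrist_force: [-0.8, -1.2, 6.7]
opening: 0.0073
finger_force: 56.5
```

Request:
jog_arm --moves '[[[0, 0, 12], [0, 0, 0], 0], [[0, 0, 30], [0, 0, 0], 0], [[0, 0, 35], [0, 0, 0], 0], [[3, -12, 23], [0, 0, 0], 0], [[7, -27, 0], [0, 0, 0], 0], [[9, -35, 0], [0, 0, 0], 0], [[9, -35, 0], [0, 0, 0], 0], [[9, -35, 0], [0, 0, 0], 0], [[9, -35, 0], [0, 0, 0], 0], [[9, -35, 0], [0, 0, 0], 0], [[7, -25, 0], [0, 0, 0], 0], [[3, -9, 0], [0, 0, 0], 0]]'

```text
time_s: 13.83
tool_pos: [0.6159, -0.0543, 0.1667]
orientation: [[0.157, 0.982, 0.106], [0.988, -0.156, -0.017], [-0.0, 0.107, -0.994]]
wrist_force: [0.0, -0.4, -1.2]
opening: 0.0076
finger_force: 55.9
```

Request:
jog_arm --moves '[[[0, 0, 0], [0, 0, 0], 0], [[0, 0, 0], [0, 0, 0], 0]]'

```text
time_s: 14.0
tool_pos: [0.6154, -0.0505, 0.1662]
orientation: [[0.155, 0.982, 0.105], [0.988, -0.154, -0.016], [0.0, 0.106, -0.994]]
wrist_force: [0.3, 0.1, -1.1]
opening: 0.0079
finger_force: 55.9
```

```bash
python3 - <<'E'
from fit import *
s,im=snap('wrist','w11.png'); p=s['tool_pos']; print(p,s['opening'],s['finger_force'])
z=p[2]-.011
for o in fit(im,s,[p[0]+.028,p[1]-.004],.0326,10,z=z): print(np.round(o,4))
for o in fit(im,s,[.6433,-.0565],.0456,12,z=.08): print(np.round(o,4))
cv2.imwrite('pics/c11.png',np.hstack([cv2.resize(im[:,:,::-1],(400,300)),cv2.resize(robot.get_image('side')[100:250,180:380,::-1],(400,300))]))
E
```

```text
[ 0.61536455 -0.05053507  0.16622082] 0.007855285069664245 55.89472508523613
[ 1.74700e+02  6.44100e-01 -5.61000e-02  3.26000e-02  2.68562e+01]
[ 1.73700e+02  6.44200e-01 -5.59000e-02  3.26000e-02  3.04757e+01]
[ 1.7310e+02  6.4420e-01 -5.6100e-02  3.2700e-02  2.4574e+01]
[ 1.06100e+02  6.42900e-01 -5.64000e-02  4.57000e-02  2.91784e+01]
[ 1.060e+02  6.429e-01 -5.630e-02  4.560e-02  6.832e-01]
[ 1.060e+02  6.429e-01 -5.630e-02  4.560e-02  6.835e-01]
```

Bowl4 is in the grip and within 1.5 mm of bowl3's axis. Lowering it.

Request:
jog_arm --moves '[[[-1, 0, -15], [0, 0, 0], 0], [[0, 0, -20], [0, 0, 0], 0], [[0, 0, -15], [0, 0, 0], 0], [[0, 0, -8], [0, 0, 0], 0], [[0, 0, -4], [0, 0, 0], 0], [[0, 0, 0], [0, 0, 0], 0], [[0, 0, 0], [0, 0, 0], 0]]'

```text
time_s: 14.68
tool_pos: [0.6149, -0.0505, 0.1047]
orientation: [[0.154, 0.982, 0.106], [0.988, -0.153, -0.016], [0.0, 0.107, -0.994]]
wrist_force: [0.7, 0.0, -1.5]
opening: 0.0075
finger_force: 55.9
```

Request:
jog_arm --moves '[[[0, 0, -1], [0, 0, 0], 0], [[0, 0, 0], [0, 0, 0], 0.2], [[0, 0, 0], [0, 0, 0], 0.25], [[0, 0, 0], [0, 0, 0], 0.25], [[0, 0, 15], [0, 0, 0], 0.25], [[0, 0, 35], [0, 0, 0], 0.25], [[-5, 20, 40], [0.016, 0.105, 0], 0.8], [[-5, 30, 40], [0, 0, 0], 1], [[0, 0, 15], [0, 0, 0], 1], [[0, 0, 0], [0, 0, 0], 1], [[0, 0, 0], [0, 0, 0], 1]]'

```text
time_s: 15.6
tool_pos: [0.6065, -0.0091, 0.2354]
orientation: [[0.154, 0.988, 0.011], [0.988, -0.154, -0.002], [0.0, 0.011, -1.0]]
wrist_force: [-0.6, -0.1, 0.3]
opening: 0.0802
finger_force: 0.0
```

```bash
python3 - <<'E'
from fit import *
s,im=snap('wrist','w12.png'); p=s['tool_pos']; print(p,s['orientation'].round(3),s['time_s'])
for o in fit(im,s,[.643,-.0565],.0326,10,z=.092)[:2]: print(np.round(o,4))
for o in fit(im,s,[.643,-.0565],.0456,12,z=.08)[:2]: print(np.round(o,4))
for o in fit(im,s,[.643,-.059],.0723,12,z=.068)[:2]: print(np.round(o,4))
E
```

```text
[ 0.60645422 -0.00905487  0.23536274] [[ 0.154  0.988  0.011]
 [ 0.988 -0.154 -0.002]
 [ 0.     0.011 -1.   ]] 15.6
[ 3.95500e+02  6.43200e-01 -5.63000e-02  3.27000e-02  2.25491e+01]
[ 3.95300e+02  6.43200e-01 -5.63000e-02  3.27000e-02  2.06675e+01]
[ 1.9980e+02  6.4330e-01 -5.6600e-02  4.5700e-02  4.1178e+00]
[ 1.9980e+02  6.4330e-01 -5.6600e-02  4.5700e-02  5.3645e+00]
[ 3.59100e+02  6.42500e-01 -5.88000e-02  7.25000e-02  1.57414e+01]
[ 3.59100e+02  6.42500e-01 -5.88000e-02  7.25000e-02  1.57416e+01]
```

All three rims fit concentric at their nested heights. Now a look at the console.

Request:
jog_arm --moves '[[[-7, -14, 10], [0, 0, 0], 1], [[-14, -27, 10], [0, 0, 0], 1], [[-15, -30, 0], [0, 0, 0], 1], [[-15, -30, 0], [0, 0, 0], 1], [[-15, -30, 0], [0, 0, 0], 1], [[-15, -30, 0], [0, 0, 0], 1], [[-15, -30, 0], [0, 0, 0], 1], [[-15, -30, 0], [0, 0, 0], 1], [[-10, -20, 0], [0, 0, 0], 1], [[-4, -9, 0], [0, 0, 0], 1], [[0, 0, 0], [0, 0, 0], 1], [[0, 0, 0], [0, 0, 0], 1]]'

```text
time_s: 16.65
tool_pos: [0.4811, -0.2592, 0.2543]
orientation: [[0.156, 0.988, 0.009], [0.988, -0.156, -0.001], [0.001, 0.009, -1.0]]
wrist_force: [-0.2, 1.0, -0.4]
opening: 0.0854
finger_force: 0.0
```

```bash
python3 - <<'E'
from h import *
s,im=snap('wrist','w13.png'); np.save('s13.npy',s,allow_pickle=True); print(s['tool_pos'],s['joint_pos'])
cv2.imwrite('pics/c13.png',cv2.resize(im[:,:,::-1],(800,600),interpolation=cv2.INTER_CUBIC))
E
```

```text
[ 0.48108187 -0.25917644  0.25434346] [-0.56280773  0.28485958  1.530813    0.00405377  1.31829194 -0.40758652]
```

View pics/c13.png

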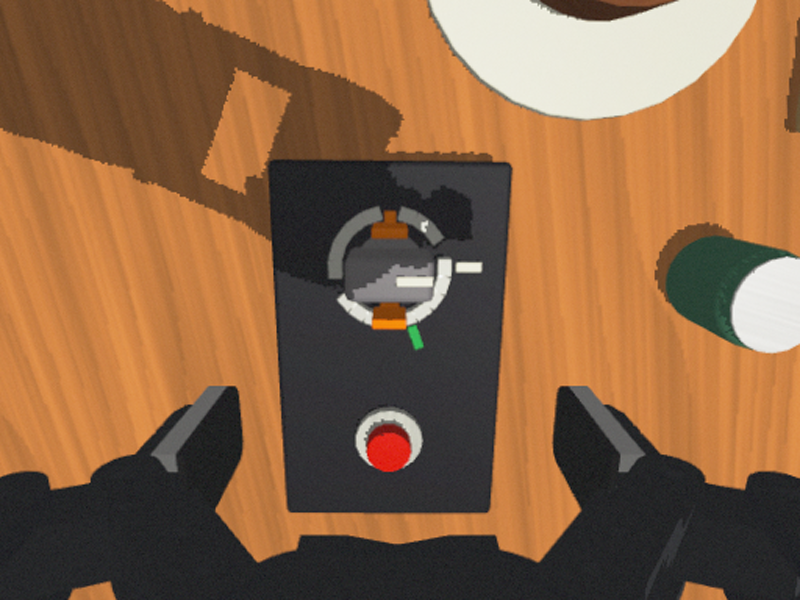

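The console's top corners are at (270,163), (511,164), (490,511) and (290,512). The red cap is at (389,448), the steel ring's centre at about (390,267), and the pointer lies on the white mark.

```bash
python3 - <<'E'
from h import *
s=np.load('s13.npy',allow_pickle=True).item(); e=1/1.5625
P=np.array([pt('wrist',u*e,v*e,.05,s)[:2] for u,v in [(270,163),(511,164),(490,511),(290,512)]]); print(P.round(4))
L=np.linalg.norm; print(L(P[0]-P[1]),L(P[3]-P[2]),L(P[0]-P[3]),L(P[1]-P[2]))
c=P.mean(0); y=(P[0]+P[1]-P[2]-P[3]); y/=L(y); x=P[1]+P[2]-P[0]-P[3]; x/=L(x)
print('yaw',np.arctan2(x[1],x[0]),np.arctan2(-y[0],y[1]),'centre',c,'sel',c+.06*y,'key',c-.06*y)
print('key px',pt('wrist',389*e,448*e,.072,s),'ring',pt('wrist',390*e,267*e,.059,s))
K=pt('wrist',389*e,448*e,.072,s)[:2]; print('sel from key',K+.12*y)
print('bar edges x', pt('wrist',345*e,274*e,.094,s),pt('wrist',434*e,274*e,.094,s))
print('pred tabs px',[np.array(px('wrist',[*(K+.12*y+sg*.029*y),z],s))/e for sg in(1,-1) for z in (.091,)])
E
```

```text
[[ 0.4164 -0.1828]
 [ 0.5606 -0.2061]
 [ 0.5215 -0.4482]
 [ 0.3768 -0.4255]]
0.14607459536347087 0.1464222810897908 0.24585572263810573 0.24522797507546004
yaw -0.15795403394400578 -0.16088215813818488 centre [ 0.46880881 -0.31564707] sel [ 0.47842015 -0.25642189] key [ 0.45919747 -0.37487225]
key px [ 0.45893898 -0.37196763  0.072     ] ring [ 0.47824248 -0.25572927  0.059     ]
sel from key [ 0.47816166 -0.25351727]
bar edges x [ 0.45434617 -0.24897476  0.094     ] [ 0.50286787 -0.25668874  0.094     ]
pred tabs px [array([389.02179924, 221.93388566]), array([388.91313825, 323.88269013])]
```

Request:
jog_arm --moves '[[[-3, 4, 0], [0, 0, 0.12], 1], [[0, 0, 0], [0, 0, 0.12], 1], [[0, 0, 0], [0, 0, 0.12], 1], [[0, 0, 0], [0, 0, 0.12], 1], [[0, 0, 0], [0, 0, 0.12], 1], [[0, 0, 0], [0, 0, 0.12], 1], [[0, 0, 0], [0, 0, 0.12], 1], [[0, 0, 0], [0, 0, 0.12], 1], [[0, 0, 0], [0, 0, 0.12], 1], [[0, 0, 0], [0, 0, 0.12], 1], [[0, 0, 0], [0, 0, 0.12], 1], [[0, 0, 0], [0, 0, 0.12], 1]]'

```text
time_s: 17.7
tool_pos: [0.479, -0.2538, 0.2546]
orientation: [[-0.962, 0.274, 0.002], [0.274, 0.962, 0.009], [0.0, 0.01, -1.0]]
wrist_force: [-0.0, -0.3, 0.0]
opening: 0.0855
finger_force: 0.0
```

Request:
jog_arm --moves '[[[0, 0, -20], [0, 0, 0.12], 1], [[0, 0, -30], [0, 0, 0], 1], [[0, 0, 0], [0, 0, 0], 1], [[0, 0, 0], [0, 0, 0], 1]]'

```text
time_s: 18.03
tool_pos: [0.4784, -0.254, 0.2043]
orientation: [[-0.986, 0.165, -0.001], [0.165, 0.986, 0.011], [0.003, 0.01, -1.0]]
wrist_force: [0.0, -0.3, 1.0]
opening: 0.0856
finger_force: 0.0
```

```bash
python3 - <<'E'
from h import *
s,im=snap('wrist','w14.png'); np.save('s14.npy',s,allow_pickle=True); p=s['tool_pos']; y=s['orientation'][:,1]; print(p,s['orientation'].round(3),'closing',np.arctan2(y[1],y[0]),'want',np.pi/2-.159,s['joint_pos'][5])
h=cv2.cvtColor(im,cv2.COLOR_RGB2HSV); m=cv2.inRange(h,(8,170,90),(20,255,255))
n,l,st,c=cv2.connectedComponentsWithStats(m)
for i in range(1,n):
    if st[i,4]>60: print(st[i],c[i].round(1))
r=cv2.inRange(h,(0,200,150),(5,255,255)); n,l,st,c=cv2.connectedComponentsWithStats(r)
for i in range(1,n):
    if st[i,4]>60: print('red',st[i],c[i].round(1),pt('wrist',*c[i],.072,s))
a=np.array([np.cos(np.pi/2-.159),np.sin(np.pi/2-.159)])
for sg in(1,-1): print([np.round(px('wrist',[*(np.array([.478,-.2557])+sg*.029*a),z],s),1) for z in(.063,.091)])
cv2.imwrite('pics/c14.png',cv2.resize(im[:,:,::-1],(800,600),interpolation=cv2.INTER_CUBIC))
E
```

```text
[ 0.47841889 -0.25400088  0.20426406] [[-0.986  0.165 -0.001]
 [ 0.165  0.986  0.011]
 [ 0.003  0.01  -1.   ]] closing 1.4053708844835149 want 1.4117963267948965 -1.9678663877982123
[209 178  17  34 397] [217.6 193.1]
[277 178  17  33 381] [284.8 192.6]
red [ 83 174  36  36 977] [100.2 192. ] [ 0.4574631  -0.37407446  0.072     ]
[array([287.6, 189.6]), array([291.6, 198.8])]
[array([216.3, 190.1]), array([212.6, 199.5])]
```

Orange tabs span columns 209–294 (mid 251.5), matching the prediction within 1 px. Descending over the selector.

Request:
jog_arm --moves '[[[-1, -2, -25], [-0.011, 0, 0.006], 1], [[0, 0, -30], [0, 0, 0], 1], [[0, 0, -30], [0, 0, 0], 1], [[0, 0, -25], [0, 0, 0], 1], [[0, 0, -14], [0, 0, 0], 1], [[0, 0, 0], [0, 0, 0], 1], [[0, 0, 0], [0, 0, 0], 1]]'

```text
time_s: 18.67
tool_pos: [0.4781, -0.2573, 0.0821]
orientation: [[-0.987, 0.159, 0.002], [0.159, 0.987, -0.002], [-0.003, -0.002, -1.0]]
wrist_force: [0.4, 0.5, -0.2]
opening: 0.0854
finger_force: 0.0
```

Request:
jog_arm --moves '[[[0, 0, 0], [0, 0, 0], 0.72], [[0, 0, 0], [0, 0, 0], 0.68], [[0, 0, 0], [0, 0, 0], 0.62], [[0, 0, 0], [0, 0, 0], 0.62]]'

```text
time_s: 19.0
tool_pos: [0.4779, -0.2572, 0.082]
orientation: [[-0.987, 0.159, 0.003], [0.159, 0.987, -0.003], [-0.004, -0.002, -1.0]]
wrist_force: [2.0, 2.8, 3.6]
opening: 0.0532
finger_force: 3.4
```

Request:
jog_arm --moves '[[[0, 1, 0], [0, 0, 0], 0.55], [[0, 0, 0], [0, 0, 0], 0.52], [[0, 0, 0], [0, 0, 0], 0.51], [[0, 0, 0], [0, 0, 0], 0.51], [[0, 0, 0], [0, 0, 0], 0.51]]'

```text
time_s: 19.42
tool_pos: [0.4781, -0.2553, 0.082]
orientation: [[-0.987, 0.159, 0.003], [0.159, 0.987, -0.001], [-0.003, -0.0, -1.0]]
wrist_force: [0.3, 11.5, 13.1]
opening: 0.0435
finger_force: 11.8
```

Request:
jog_arm --moves '[[[0, 0.5, 0], [0, 0, 0], 0.51], [[0, 0, 0], [0, 0, 0], 0.51]]'

```text
time_s: 19.58
tool_pos: [0.4781, -0.2552, 0.082]
orientation: [[-0.987, 0.159, 0.003], [0.159, 0.987, -0.002], [-0.004, -0.001, -1.0]]
wrist_force: [0.7, 8.8, 12.2]
opening: 0.0442
finger_force: 10.3
```

Request:
jog_arm --moves '[[[0, 0.5, 0], [0, 0, -0.05], 0.5], [[0, 0, 0], [0, 0, -0.08], 0.5], [[0, 0, 0], [0, 0, -0.08], 0.5], [[0, 0, 0], [0, 0, 0], 0.5]]'

```text
time_s: 19.92
tool_pos: [0.4781, -0.255, 0.0822]
orientation: [[-0.931, 0.366, 0.003], [0.366, 0.931, -0.003], [-0.004, -0.001, -1.0]]
wrist_force: [-0.4, 6.1, 13.3]
opening: 0.043
finger_force: 19.2
```

Request:
jog_arm --moves '[[[0, 0, 0], [0, 0, -0.1], 0.5], [[0, 0, 0], [0, 0, -0.12], 0.5], [[0, 0, 0], [0, 0, -0.12], 0.5], [[0, 0, 0], [0, 0, -0.12], 0.5], [[0, 0, 0], [0, 0, -0.12], 0.5], [[0, 0, 0], [0, 0, -0.12], 0.5], [[0, 0, 0], [0, 0, -0.12], 0.5], [[0, 0, 0], [0, 0, -0.1], 0.5], [[0, 0, 0], [0, 0, -0.06], 0.5], [[0, 0, 0], [0, 0, -0.03], 0.5], [[0, 0, 0], [0, 0, 0], 0.5], [[0, 0, 0], [0, 0, 0], 0.5]]'

```text
time_s: 20.92
tool_pos: [0.4783, -0.2549, 0.0822]
orientation: [[-0.19, 0.982, 0.001], [0.982, 0.19, -0.003], [-0.003, 0.001, -1.0]]
wrist_force: [1.5, 7.3, 13.1]
opening: 0.0431
finger_force: 19.1
```

```bash
python3 - <<'E'
from h import *
s=robot.read_state(); y=s['orientation'][:,1]; print(np.arctan2(y[1],y[0]),'turn',1.4118-np.arctan2(y[1],y[0]),s['moment'],s['wrist_force'])
E
```

```text
0.19090912427692805 turn 1.2208908757230719 [ 1.25924429 -0.18825487 -0.05185326] [ 1.49775468  7.27574955 13.09847956]
```

Request:
jog_arm --moves '[[[0, 0, 0], [0, 0, -0.025], 0.5], [[0, 0, 0], [0, 0, 0], 0.5]]'

```text
time_s: 21.08
tool_pos: [0.4782, -0.255, 0.0822]
orientation: [[-0.165, 0.986, 0.001], [0.986, 0.165, -0.003], [-0.003, 0.001, -1.0]]
wrist_force: [2.4, 7.0, 13.3]
opening: 0.0431
finger_force: 19.4
```

```bash
python3 - <<'E'
from h import *
s=robot.read_state(); y=s['orientation'][:,1]; print(np.arctan2(y[1],y[0]),'turn',1.4118-np.arctan2(y[1],y[0]),s['moment'],s['wrist_force'])
E
```

```text
0.16561744219203617 turn 1.2461825578079637 [ 1.16986469 -0.22812449  0.56738572] [ 2.37285987  6.99819931 13.30477648]
```

The wrist moment rose to 0.57 N·m, so the selector is against its run stop. Releasing and rising.

Request:
jog_arm --moves '[[[0, 0, 0], [0, 0, 0], 0.7], [[0, 0, 0], [0, 0, 0], 0.9], [[0, 0, 0], [0, 0, 0], 1], [[0, 0, 0], [0, 0, 0], 1], [[0, 0, 0], [0, 0, 0], 1], [[0, 0, 20], [0, 0, 0], 1], [[0, 0, 40], [0, 0, 0], 1], [[0, 0, 40], [0, 0, 0], 1], [[0, 0, 40], [0, 0, 0], 0.8], [[0, 0, 0], [0, 0, 0], 0.5], [[0, 0, 0], [0, 0, 0], 0.2]]'

```text
time_s: 22.0
tool_pos: [0.4778, -0.2555, 0.2229]
orientation: [[-0.165, 0.986, 0.002], [0.986, 0.165, -0.004], [-0.005, 0.002, -1.0]]
wrist_force: [-0.7, 0.8, -0.3]
opening: 0.0517
finger_force: 0.0
```

```bash
python3 - <<'E'
from h import *
s,im=snap('wrist','w15.png'); np.save('s15.npy',s,allow_pickle=True); p=s['tool_pos']; print(p)
h=cv2.cvtColor(im,cv2.COLOR_RGB2HSV)
for nm,lo,hi,z in [('orange',(8,170,90),(20,255,255),.091),('red',(0,200,150),(5,255,255),.072)]:
    n,l,st,c=cv2.connectedComponentsWithStats(cv2.inRange(h,lo,hi))
    for i in range(1,n):
        if st[i,4]>60: print(nm,st[i],c[i].round(1),pt('wrist',*c[i],z,s)[:2].round(4))
for nm,i in (('w15',im),):
    cv2.imwrite('pics/c15.png',np.hstack([cv2.resize(i[:,:,::-1],(400,300)),cv2.resize(robot.get_image('side')[100:250,180:380,::-1],(400,300))]))
E
```

```text
[ 0.47783792 -0.2555392   0.22285095]
orange [    0     0   179   329 18961] [ 67.4 167.2] [ 0.3303 -0.2618]
orange [  233     0   279   293 16768] [386.  153.9] [ 0.5722 -0.211 ]
orange [485   0  27  16 167] [499.2   5.8] [ 0.6254 -0.0947]
orange [29 10 23 15 78] [39.7 18.1] [ 0.307  -0.1572]
orange [158  15  55  85 978] [184.   57.9] [ 0.4116 -0.1681]
orange [149  66  10  20  66] [154.3  74.8] [ 0.3916 -0.183 ]
orange [279 171  16  31 337] [285.9 184.6] [ 0.5009 -0.2476]
orange [215 172  16  31 342] [223.1 185.9] [ 0.4526 -0.2567]
orange [ 90 268  19  21 125] [ 99. 277.] [ 0.3588 -0.3538]
orange [108 269  15  18  79] [113.6 276.8] [ 0.3713 -0.3514]
orange [272 282  44  63 398] [292.4 312.5] [ 0.5286 -0.3602]
orange [289 301  37  46 550] [309.8 324.7] [ 0.5465 -0.3701]
orange [476 307  36  33 283] [499.8 320.6] [ 0.7184 -0.3402]
orange [440 345  13  16  63] [445.3 351.1] [ 0.6785 -0.3795]
orange [110 353  20  31 240] [122.  369.4] [ 0.3832 -0.4486]
orange [381 353  15  23 110] [387. 363.] [ 0.6274 -0.4004]
orange [392 365  23  19 129] [402.3 376.1] [ 0.6466 -0.4132]
orange [ 95 373  14  11  63] [102.2 379.1] [ 0.3648 -0.4638]
red [198 289  30  27 628] [212.8 302.3] [ 0.4577 -0.3742]
```

View pics/c15.png

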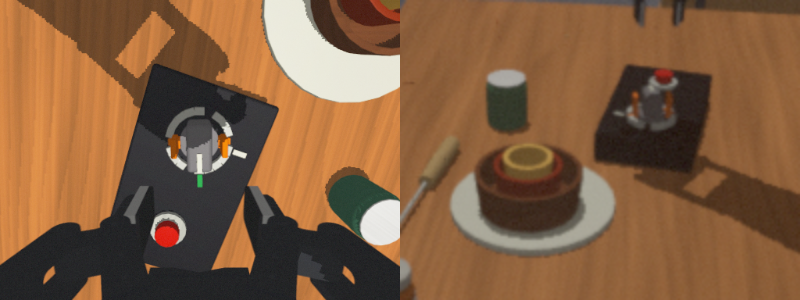

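The pointer is on the green mark and the tabs span 80 px, so they are out (same width as before after scaling). The bowls are still nested. Now the shutter key at (0.458,−0.374).

Request:
jog_arm --moves '[[[-4, -24, 0], [0, 0, 0], 0], [[-6, -35, 0], [0, 0, 0], 0], [[-6, -35, -20], [0, 0, 0], 0], [[-4, -24, -30], [0, 0, 0], 0], [[0, 0, -30], [0, 0, 0], 0], [[0, 0, -30], [0, 0, 0], 0], [[0, 0, -8], [0, 0, 0], 0], [[0, 0, 0], [0, 0, 0], 0], [[0, 0, 0], [0, 0, 0], 0]]'

```text
time_s: 22.85
tool_pos: [0.4576, -0.3731, 0.1032]
orientation: [[-0.166, 0.986, -0.001], [0.986, 0.166, -0.002], [-0.001, -0.002, -1.0]]
wrist_force: [-0.1, -0.6, 0.2]
opening: 0.0003
finger_force: 0.0
```

Request:
jog_arm --moves '[[[0, 0, -5], [0, 0, 0], 0], [[0, 0, -4], [0, 0, 0], 0], [[0, 0, -2], [0, 0, 0], 0], [[0, 0, 0], [0, 0, 0], 0]]'

```text
time_s: 23.18
tool_pos: [0.4574, -0.373, 0.0919]
orientation: [[-0.165, 0.986, -0.001], [0.986, 0.165, -0.002], [-0.002, -0.001, -1.0]]
wrist_force: [-0.9, -0.3, -0.5]
opening: -0.0003
finger_force: 0.0
```

Request:
jog_arm --moves '[[[0, 0, -1.5], [0, 0, 0], 0], [[0, 0, 0], [0, 0, 0], 0]]'

```text
time_s: 23.35
tool_pos: [0.4575, -0.3732, 0.0905]
orientation: [[-0.165, 0.986, -0.001], [0.986, 0.165, -0.002], [-0.002, -0.001, -1.0]]
wrist_force: [0.5, -0.7, 0.5]
opening: 0.0004
finger_force: 0.6
```

Request:
jog_arm --moves '[[[0, 0, -1.5], [0, 0, 0], 0], [[0, 0, 0], [0, 0, 0], 0]]'

```text
time_s: 23.52
tool_pos: [0.4575, -0.3732, 0.0889]
orientation: [[-0.165, 0.986, -0.001], [0.986, 0.165, -0.002], [-0.002, -0.001, -1.0]]
wrist_force: [0.4, 0.3, 2.4]
opening: 0.0002
finger_force: 1.0
```

Request:
jog_arm --moves '[[[0, 0, -1.3], [0, 0, 0], 0], [[0, 0, 0], [0, 0, 0], 0]]'

```text
time_s: 23.68
tool_pos: [0.4574, -0.3732, 0.0875]
orientation: [[-0.165, 0.986, -0.001], [0.986, 0.165, -0.002], [-0.002, -0.001, -1.0]]
wrist_force: [0.1, -0.2, 1.8]
opening: -0.0003
finger_force: 1.3
```

Request:
jog_arm --moves '[[[0, 0, -0.8], [0, 0, 0], 0], [[0, 0, 0], [0, 0, 0], 0]]'

```text
time_s: 23.85
tool_pos: [0.4575, -0.3732, 0.0871]
orientation: [[-0.165, 0.986, -0.001], [0.986, 0.165, -0.002], [-0.002, -0.001, -1.0]]
wrist_force: [-0.7, 2.0, 4.4]
opening: 0.0001
finger_force: 2.4
```

The force is 4.4 N and travel has stopped at about 4 mm, so this is the first click. Holding for over a second.

Request:
jog_arm --moves '[[[0, 0, 0], [0, 0, 0], 0], [[0, 0, 0], [0, 0, 0], 0], [[0, 0, 0], [0, 0, 0], 0], [[0, 0, 0], [0, 0, 0], 0], [[0, 0, 0], [0, 0, 0], 0], [[0, 0, 0], [0, 0, 0], 0], [[0, 0, 0], [0, 0, 0], 0], [[0, 0, 0], [0, 0, 0], 0], [[0, 0, 0], [0, 0, 0], 0], [[0, 0, 0], [0, 0, 0], 0], [[0, 0, 0], [0, 0, 0], 0], [[0, 0, 0], [0, 0, 0], 0]]'

```text
time_s: 24.85
tool_pos: [0.4575, -0.3732, 0.0871]
orientation: [[-0.165, 0.986, -0.001], [0.986, 0.165, -0.002], [-0.002, -0.001, -1.0]]
wrist_force: [-0.4, 1.8, 5.6]
opening: -0.0002
finger_force: 2.9
```

Request:
jog_arm --moves '[[[0, 0, 0], [0, 0, 0], 0], [[0, 0, 0], [0, 0, 0], 0], [[0, 0, -1.5], [0, 0, 0], 0], [[0, 0, -1.5], [0, 0, 0], 0], [[0, 0, -1.0], [0, 0, 0], 0], [[0, 0, 0], [0, 0, 0], 0], [[0, 0, 0], [0, 0, 0], 0]]'

```text
time_s: 25.43
tool_pos: [0.4575, -0.3733, 0.0837]
orientation: [[-0.165, 0.986, -0.001], [0.986, 0.165, -0.003], [-0.002, -0.001, -1.0]]
wrist_force: [-3.6, 2.9, 14.1]
opening: 0.0002
finger_force: 6.3
```

Request:
jog_arm --moves '[[[0, 0, -1.0], [0, 0, 0], 0], [[0, 0, -0.5], [0, 0, 0], 0], [[0, 0, 0], [0, 0, 0], 0], [[0, 0, 0], [0, 0, 0], 0], [[0, 0, 0], [0, 0, 0], 0]]'

```text
time_s: 25.85
tool_pos: [0.4576, -0.3733, 0.083]
orientation: [[-0.165, 0.986, -0.0], [0.986, 0.165, -0.003], [-0.003, -0.001, -1.0]]
wrist_force: [-5.0, 6.0, 19.6]
opening: 0.0002
finger_force: 10.1
```

The key is home at 19.6 N. Returning to the selector.

Request:
jog_arm --moves '[[[0, 0, 10], [0, 0, 0], 0], [[0, 0, 30], [0, 0, 0], 0], [[0, 0, 40], [0, 0, 0], 0.3], [[4, 24, 10], [0, 0, 0], 0.7], [[6, 35, 0], [0, 0, 0], 1], [[6, 35, 0], [0, 0, 0], 1], [[4, 24, 0], [0, 0, 0], 1], [[0, 0, 0], [0, 0, 0], 1], [[0, 0, 0], [0, 0, 0], 1], [[0, 0, 0], [0, 0, 0], 1]]'

```text
time_s: 26.68
tool_pos: [0.4773, -0.2555, 0.1711]
orientation: [[-0.165, 0.986, -0.001], [0.986, 0.165, -0.002], [-0.002, -0.002, -1.0]]
wrist_force: [-0.2, 0.2, -0.4]
opening: 0.0856
finger_force: 0.0
```

Request:
jog_arm --moves '[[[1, 0, -25], [0, 0, 0.02], 1], [[0, 0.5, -30], [0, 0, 0], 1], [[0, 0, -22], [0, 0, 0], 1], [[0, 0, -12], [0, 0, 0], 1], [[0, 0, 0], [0, 0, 0], 1], [[0, 0, 0], [0, 0, 0], 0.75], [[0, 0, 0], [0, 0, 0], 0.65], [[0, 0, 0], [0, 0, 0], 0.6], [[0, 0, 0], [0, 0, 0], 0.6], [[0, 0, 0], [0, 0, 0], 0.6]]'

```text
time_s: 27.52
tool_pos: [0.4789, -0.2551, 0.0834]
orientation: [[-0.185, 0.983, 0.001], [0.983, 0.185, -0.003], [-0.003, 0.0, -1.0]]
wrist_force: [0.2, -1.2, 4.7]
opening: 0.0509
finger_force: 3.9
```

Well centred. Squeezing fully, then turning back.

Request:
jog_arm --moves '[[[0, 0, 0], [0, 0, 0], 0.55], [[0, 0, 0], [0, 0, 0], 0.5], [[0, 0, 0], [0, 0, 0], 0.5], [[0, 0, 0], [0, 0, 0], 0.5], [[0, 0, 0], [0, 0, 0], 0.5]]'

```text
time_s: 27.93
tool_pos: [0.4785, -0.255, 0.0834]
orientation: [[-0.185, 0.983, -0.0], [0.983, 0.185, -0.003], [-0.003, -0.001, -1.0]]
wrist_force: [-4.6, -0.5, 12.0]
opening: 0.043
finger_force: 18.6
```

Request:
jog_arm --moves '[[[0, 0, 0], [0, 0, 0.05], 0.5], [[0, 0, 0], [0, 0, 0.08], 0.5], [[0, 0, 0], [0, 0, 0.08], 0.5], [[0, 0, 0], [0, 0, 0], 0.5]]'

```text
time_s: 28.27
tool_pos: [0.4785, -0.255, 0.0834]
orientation: [[-0.391, 0.921, 0.0], [0.921, 0.391, -0.003], [-0.003, -0.001, -1.0]]
wrist_force: [-4.6, 0.2, 12.2]
opening: 0.0432
finger_force: 18.6
```

Request:
jog_arm --moves '[[[0, 0, 0], [0, 0, 0.1], 0.5], [[0, 0, 0], [0, 0, 0.12], 0.5], [[0, 0, 0], [0, 0, 0.12], 0.5], [[0, 0, 0], [0, 0, 0.12], 0.5], [[0, 0, 0], [0, 0, 0.12], 0.5], [[0, 0, 0], [0, 0, 0.12], 0.5], [[0, 0, 0], [0, 0, 0.12], 0.5], [[0, 0, 0], [0, 0, 0.1], 0.5], [[0, 0, 0], [0, 0, 0.06], 0.5], [[0, 0, 0], [0, 0, 0.04], 0.5], [[0, 0, 0], [0, 0, 0.01], 0.5], [[0, 0, 0], [0, 0, 0], 0.5]]'

```text
time_s: 29.27
tool_pos: [0.4786, -0.2549, 0.0834]
orientation: [[-0.99, 0.144, 0.003], [0.144, 0.99, -0.002], [-0.003, -0.002, -1.0]]
wrist_force: [-3.7, 1.0, 11.9]
opening: 0.0429
finger_force: 19.2
```

```bash
python3 - <<'E'
from h import *
s=robot.read_state(); y=s['orientation'][:,1]; print(np.arctan2(y[1],y[0]),s['moment'],s['wrist_force'])
E
```

```text
1.4260924698823831 [ 0.14050129  0.68633638 -0.51796988] [-3.71615665  0.98644981 11.93752357]
```

The moment is −0.52 N·m, so it is at the off stop. Releasing and retreating.

Request:
jog_arm --moves '[[[0, 0, 0], [0, 0, 0], 0.7], [[0, 0, 0], [0, 0, 0], 0.9], [[0, 0, 0], [0, 0, 0], 1], [[0, 0, 0], [0, 0, 0], 1], [[0, 0, 0], [0, 0, 0], 1], [[0, 0, 20], [0, 0, 0], 1], [[0, 0, 40], [0, 0, 0], 1], [[0, 0, 40], [0, 0, 0], 1], [[0, 0, 20], [0, 0, 0], 1], [[0, 0, 0], [0, 0, 0], 1], [[0, 0, 0], [0, 0, 0], 1]]'

```text
time_s: 30.18
tool_pos: [0.4785, -0.2547, 0.203]
orientation: [[-0.99, 0.144, 0.003], [0.144, 0.99, -0.003], [-0.004, -0.002, -1.0]]
wrist_force: [-0.5, 0.3, -0.3]
opening: 0.0853
finger_force: 0.0
```

```bash
python3 - <<'E'
from fit import *
s,im=snap('wrist','w16.png'); print(s['tool_pos'],s['time_s'])
h=cv2.cvtColor(im,cv2.COLOR_RGB2HSV)
for nm,lo,hi in [('orange',(8,170,90),(20,255,255)),('red',(0,200,150),(5,255,255))]:
    n,l,st,c=cv2.connectedComponentsWithStats(cv2.inRange(h,lo,hi))
    for i in range(1,n):
        if 60<st[i,4]<1500 and 70<c[i][0]<330 and 150<c[i][1]<230: print(nm,st[i],c[i].round(1))
b=robot.get_image('side')
c=np.array([.6432,-.0563])
for x0,R,n,z in ((c,.0327,10,.092),(c,.0457,12,.08),([.6425,-.0588],.0725,12,.068)):
    for o in fit(b,s,x0,R,n,z=z,name='side')[:1]: print(np.round(o,4))
E
```

```text
[ 0.47852851 -0.25472716  0.20299444] 30.1833
orange [212 176  17  34 405] [220.5 191.4]
orange [281 178  17  33 389] [288.1 192.4]
red [ 86 170  35  36 980] [103.  187.5]
[ 1.685e+02  6.447e-01 -5.400e-02  3.380e-02  7.679e+00]
[ 1.225e+02  6.450e-01 -5.320e-02  4.440e-02  4.841e+00]
[ 1.45900e+02  6.43900e-01 -5.52000e-02  7.23000e-02  2.29516e+01]
```

The tabs span 86 px, as they did at the start. The key is up and the bowls are unmoved.

```bash
python3 -c "
from workcell import robot; print(robot.job_done())"
```

```text
the job is handed in; nothing more can be done
None
```

The job is handed in: bowls 1, 3 and 4 (bowl 2 was absent) are nested on the stage, the shutter was half-pressed then pressed home with the selector at run, and the selector is back at off; by the last images and force readings every step held, though no verdict came back.

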